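# Line up the tip racks in the loading frame

## Task

Load the pipette tip racks into the L-shaped loading frame: draw the lock pin out of its bore, park it upright in the notch of the bracket beside the end stop with its head resting on the prongs, then slide the bar fully back, away from the stop. With the bar still back, nudge every rack along the bench (they are full of loose tips, so never lift or tip one, and leave the other things on the bench where they are) into one straight row that starts at the end stop: short ends flush against the fence, sides touching the stop or the next rack, with no gaps. Finally slide the bar up against the last rack and leave it there, the pin still parked.

Things in the scene. Friction and masses are not known exactly. Their poses are not given: they have to be found in the camera images.
- frame: Fixed aluminium L-shaped loading frame on the bench. Origin: on the bench at the inside corner; x away from the robot, y to its left (turned up to 0.08 rad), z up. Fence: inner face at x = 0, 24 mm thick, 36 mm high, from the corner 370 mm along -y. End stop: inner face at y = 0, 16 mm thick, 36 mm high, from the corner 95 mm along -x. The racks' row lies at x < 0, y < 0
- notch (a point): Centre of the parking notch, at frame (-45, 45, 48) mm: a 15 mm wide slot between two prongs (8 mm thick, tops 48 mm above the bench, 31 mm long) of a bracket on the stop's outer side. Open to frame -x, above and below; closed 15 mm beyond this point in +x. The pin's shaft hangs in the slot, its head resting on the prongs. Bracket: x -61 to -4, y 16 to 68 mm
- lock_pin: Loose lock pin, 60 g: black round head 24 mm in diameter, 30 mm high, on a steel shaft 10 mm in diameter, 42 mm long. Origin: on its axis at the head's underside, z up. It starts upright in 13 mm bores through the bar's carriage and the fence (frame x = 12, y = -22 mm), head on the carriage 50 mm above the bench, and locks the bar; raised 42 mm it is free
- bar (a joint): Travel (m) of the sliding bar along the fence: 0 = at the end stop (start, locked), grows towards frame -y, away from the stop; fully back 0.30. Friction about 2 N, stays where left. A carriage (30 x 40 mm) rides on the fence (z 36 to 50 mm) and carries an arm, 14 mm thick along y, 96 mm long towards -x, z 2 to 36 mm
- bar_post (a point): Point on the axis of the bar's upright round grip post (16 mm in diameter, z 36 to 86 mm, on the arm 45 mm in front of the fence face), 75 mm above the bench; moves with the bar
- bar_face (a point): Centre of the arm's flat side that faces the stop, 50 mm in front of the fence face, 19 mm above the bench; moves with the bar, axes as the frame's. With the bar at 0 it is 2 mm from the stop
- tip_rack_1: Loose translucent pipette tip rack, a box 82 mm long (its x), 50 mm wide (its y), 48 mm high, about 120 g, solid sides; all the racks are alike and three or four of the five are present. Origin: centre of its underside, on the bench (z = 0). At the start turned up to 0.25 rad from the world axes, long side pointing away from the robot
- tip_rack_2: Loose translucent pipette tip rack, a box 82 mm long (its x), 50 mm wide (its y), 48 mm high, about 120 g, solid sides; all the racks are alike and three or four of the five are present. Origin: centre of its underside, on the bench (z = 0). At the start turned up to 0.25 rad from the world axes, long side pointing away from the robot
- tip_rack_3: Loose translucent pipette tip rack, a box 82 mm long (its x), 50 mm wide (its y), 48 mm high, about 120 g, solid sides; all the racks are alike and three or four of the five are present. Origin: centre of its underside, on the bench (z = 0). At the start turned up to 0.25 rad from the world axes, long side pointing away from the robot
- tip_rack_4: Loose translucent pipette tip rack, a box 82 mm long (its x), 50 mm wide (its y), 48 mm high, about 120 g, solid sides; all the racks are alike and three or four of the five are present. Origin: centre of its underside, on the bench (z = 0). At the start turned up to 0.25 rad from the world axes, long side pointing away from the robot
- tip_rack_5: Loose translucent pipette tip rack, a box 82 mm long (its x), 50 mm wide (its y), 48 mm high, about 120 g, solid sides; all the racks are alike and three or four of the five are present. Origin: centre of its underside, on the bench (z = 0). At the start turned up to 0.25 rad from the world axes, long side pointing away from the robot
- timer: Bystander: bench timer 50 x 46 x 11 mm lying on the bench; origin under its centre
- sample_cup: Bystander: small cup, 44 mm wide, 50 mm high, standing; origin under its centre
- ring_cap: Bystander: flat ring-shaped cap, 47 mm wide, 13 mm high; origin under its centre
- slide_box: Bystander: flat box of cover slips, 78 x 32 x 10 mm; origin under its centre

How it is judged:
By the outcome, as a careful person would: the job done as asked, in the order asked, and still so for the second after the job is handed in, with the robot touching nothing.
Of tip_rack_1, tip_rack_2, tip_rack_3, tip_rack_4, tip_rack_5 only 3 to 4 are there at a start; the rules pass over those that are not, and their reading is None.
At some moment in a run one of tip_rack_1, tip_rack_2, tip_rack_3, tip_rack_4, tip_rack_5 may be knocked a few centimetres aside while the robot is not near it.
It also fails if it takes over 210 s, if anything falls off the work surface, if the arm or the gripper's body presses on something with over 40 N, if the wrist force passes 120 N, or if a joint passes its speed limit or range.

## Robot

A 6-joint arm with a two-finger parallel gripper is mounted at the origin on a cart in front of the work surface, level with it; the furniture and walls round the work are solid. World frame = base frame: x ahead of the robot, y to its left, z up, the work surface at z = 0. Lengths are in m, angles in rad, forces in N, time in s.
With the tool pointing down it reaches from about 0.3 to 0.825 m from the base axis. Payload 5.4 kg.
Tool frame: the origin (TCP) lies at the very end of the fingers, on their centre line; the grasp point (between the pads) lies 19 mm behind it; z points along the fingers, y is the line along which they close (so a half turn about z gives the same grasp; the last joint's range is limited). The gripper opens to 92 mm and grips with 3 to 60 N. Pads are 20 mm wide; open, the fingers measure 128 mm over their backs; the gripper's body (75 mm by 189 mm) begins 69 mm behind the grasp point.
Start: joints at [-1.517, 0.158, 1.597, -0, 1.386, -0.21], TCP at [0.15, -0.555, 0.215] pointing down, gripper open.
Joint ranges: [-2.91, 2.91], [-0.94, 2.29], [0.18, 2.7], [-1.29, 4.43], [0.17, 2.64], [-3, 3]. Speed limits (rad/s): [2.57, 2.57, 3.14, 3.14, 3.14, 3.14].

## Interface

Orientations are given as a rotation vector (axis times angle).
In Python, from workcell import bot gives the robot as it stands. Calls block until the motion is done:
- bot.goto(position, orientation): joint-space move of the TCP to a pose.
- bot.line_to(position, rot=None, max_speed=0.15): straight line of the TCP; rot=None keeps the orientation; max_speed is the mean speed in m/s.
- bot.set_joints(angles): joint-space move.
- bot.set_gripper(opening, newtons=None): opening from 0.0 (shut) to 1.0 (fully open); newtons is the grip in N (None keeps the last); returns when the fingers have stopped.
- bot.hold(seconds).
- bot.inverse_kinematics(position, orientation): joint angles nearest the present ones, or None.
- bot.read_camera(name): name is "scene" or "top"; returns a dict with "pixels" (420x560x3 uint8, blue, green, red), "fx", "fy", "cx", "cy" (pixels), "R" (3x3) and "t" (3): a world point X has camera coordinates R X + t. Camera axes: x right, y down, z forward; pixel columns grow to the right and rows downward; lengths in m; the calibration is good to about 2 mm. A picture is of the moment at which its call begins. There is no depth.
A pose or a line that the arm cannot do raises bot.MotionError and nothing moves.
- bot.job_done(): hands the job in; it is judged then, once.
Readings, each from a call of its own:
- bot.current_clock(): time.
- bot.current_joints(): joint angles.
- bot.current_joint_vel(): joint speeds.
- bot.current_effort(): joint torques, N m.
- bot.current_ee_pos(): TCP position.
- bot.current_tool_rot(): TCP orientation.
- bot.current_contact_force(): force on the tool from outside, world axes, zero at the start.
- bot.current_ft_torque(): the same for the moment, N m.
- bot.current_opening(): opening from 0.0 (shut) to 1.0 (fully open).
- bot.current_grip_force(): force on a finger pad.
Only numpy, scipy, OpenCV 4.12 (cv2) and the standard library are available. Lean on these libraries where they do the work, as an engineer would, in place of code of your own. Each camera call takes 0.05 s, during which the arm holds its last target. There are 200 camera calls.

## Working session

There is one attempt and no reset: what is moved stays moved. The work goes in short steps, each a Python script; the robot and the scene stay as the last script left them, time stands still between calls to the robot, and variables do not carry over. Pictures are saved under pics/ and viewed, at most 14 in all, crops included, and the job is handed in when it is done.

```bash
mkdir -p pics; ls
python3 - <<'E'
from workcell import bot
import cv2,numpy as np
for n in("top","scene"):
    c=bot.read_camera(n);cv2.imwrite(f"pics/{n}0.png",c["pixels"])
    print(n,c["fx"],c["fy"],c["cx"],c["cy"],np.round(c["R"],4).tolist(),np.round(c["t"],4).tolist())
print(bot.current_tool_rot(),bot.current_clock())
E
```

```text
pics
top 394.17670940845886 394.17670940845886 291.6127200981444 209.95338366647815 [[-0.0261, -0.9997, 0.0007], [-0.9714, 0.0252, -0.2359], [0.2358, -0.0068, -0.9718]] [0.0533, 0.5581, 0.9372]
scene 414.0352808128296 414.0352808128296 276.7249994766708 203.0508133767067 [[0.6515, -0.7583, -0.0221], [-0.467, -0.378, -0.7994], [0.5979, 0.5311, -0.6004]] [-0.3381, 0.3278, 0.8215]
[-3.11264921e+00 -4.12949090e-01 -2.35736893e-04] 0.1
```

View pics/top0.png

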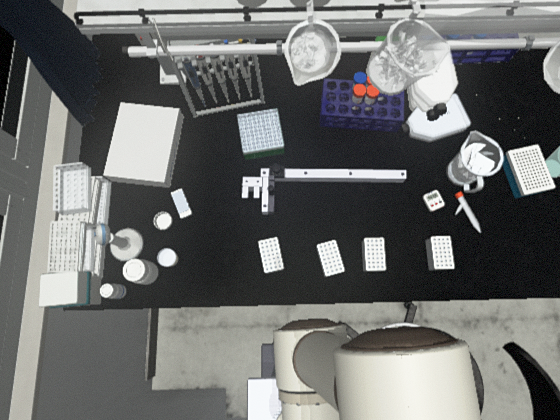

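View pics/scene0.png

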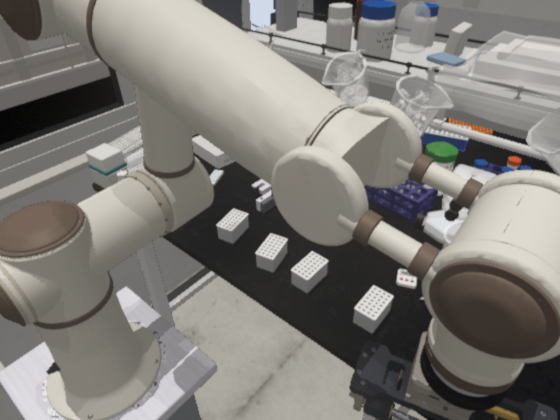

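```bash
cat > h.py <<'E'
from workcell import bot
import cv2,numpy as np
from scipy.spatial.transform import Rotation as Ro
def ray(c,u,v,z):
    d=c["R"].T@np.array([(u-c["cx"])/c["fx"],(v-c["cy"])/c["fy"],1]);o=-c["R"].T@c["t"]
    return (o+d*(z-o[2])/d[2])[:2]
def proj(c,P):
    q=np.asarray(P)@np.array(c["R"]).T+c["t"];return np.stack([c["fx"]*q[:,0]/q[:,2]+c["cx"],c["fy"]*q[:,1]/q[:,2]+c["cy"]],1)
def blobs(c,z,thr=110,roi=(225,225,470,282),amin=200):
    """white tops -> rectified plane at z, minAreaRect: list of (centre, long-axis yaw, dims)"""
    x0,y0,x1,y1=roi;g=c["pixels"].min(2).copy();m=np.zeros_like(g);m[y0:y1,x0:x1]=(g[y0:y1,x0:x1]>thr)
    m=cv2.morphologyEx(m,cv2.MORPH_CLOSE,np.ones((3,3)))
    out=[]
    for k in cv2.findContours(m,cv2.RETR_EXTERNAL,cv2.CHAIN_APPROX_NONE)[0]:
        if cv2.contourArea(k)<amin:continue
        w=np.array([ray(c,u,v,z) for u,v in k[:,0]],np.float32)
        (cx,cy),(a,b),t=cv2.minAreaRect(w*1000);t=np.radians(t)
        if a<b:t+=np.pi/2;a,b=b,a
        t=(t+np.pi/2)%np.pi-np.pi/2
        out.append((cx/1000,cy/1000,t,a,b))
    return sorted(out,key=lambda o:-o[1])
E
python3 - <<'E'
from h import *
c=bot.read_camera("top");
im=c["pixels"];
cv2.imwrite("pics/f1.png",cv2.resize(im[150:225,235:415],None,fx=4.4,fy=4.4,interpolation=cv2.INTER_CUBIC))
cv2.imwrite("pics/r1.png",cv2.resize(im[230:282,250:465],None,fx=3.7,fy=3.7,interpolation=cv2.INTER_CUBIC))
for b in blobs(c,.048):print(np.round(b,3))
E
```

```text
[ 0.45   0.095  0.189 84.512 51.511]
[ 4.3800e-01 -5.5000e-02  2.3800e-01  8.4249e+01  5.2446e+01]
[ 4.4600e-01 -1.6800e-01 -2.6000e-02  8.3632e+01  5.3091e+01]
[ 4.4400e-01 -3.3900e-01  1.1000e-02  8.3793e+01  5.3090e+01]
```

View pics/f1.png

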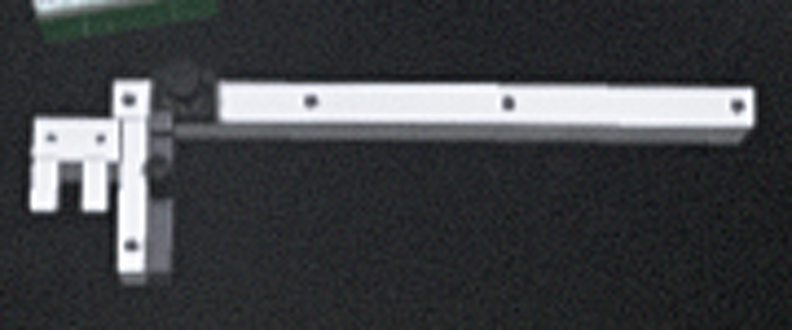

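View pics/r1.png

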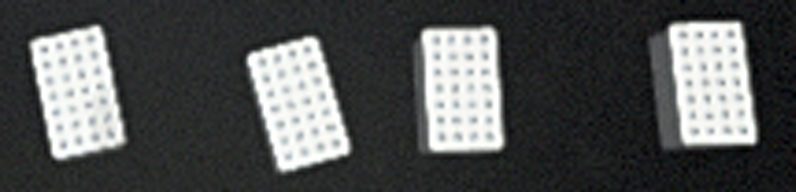

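The crops show the fence's white top (crop u 219–755, v 82–127), the stop (u 115–150), and the bracket with its notch at (68,185); the dark carriage and pin head are at (185,85). There are four racks in a row nearer the robot.

Run:
```python
from h import *
c=bot.read_camera("top")
for a in (120,150,180):
  m=np.zeros((420,560),np.uint8);g=c["pixels"].min(2);m[150:225,282:415]=g[150:225,282:415]>a
  k=max(cv2.findContours(m,0,1)[0],key=cv2.contourArea)
  w=np.array([ray(c,u,v,.036) for u,v in k[:,0]],np.float32)*1000
  (x,y),(A,B),t=cv2.minAreaRect(w);print(a,"fence",x,y,A,B,t)
  # direction, by fitting line to edges
  L=cv2.fitLine(w,cv2.DIST_L2,0,.01,.01).ravel();print(L, np.arctan2(L[0],-L[1]) )
  th=np.radians(t if A>B else t+90)
  d=np.array([np.cos(th),np.sin(th)]);d=-d if d[1]>0 else d   # frame -y
  yaw=np.arctan2(d[0],-d[1]);X=np.array([np.cos(yaw),np.sin(yaw)])
  X=np.array([-d[1],d[0]]);end=np.array([x,y])+d*max(A,B)/2
  O=end-d*370-X*12
  print("yaw",np.arctan2(X[1],X[0]),"O",O)
  m[:]=0;m[150:225,235:271]=g[150:225,235:271]>a
  k=max(cv2.findContours(m,0,1)[0],key=cv2.contourArea)
  # stop-side in frame coords (z36) and bracket(z48)
  for z in(.036,.048):
    w=np.array([ray(c,u,v,z) for u,v in k[:,0]])*1000-O
    q=np.stack([w@X,w@-d],1);print(z,q.min(0),q.max(0))
  if a==150:
    F=np.array([[x,y,z] for x,y,z in [(0,0,.036),(-.095,0,.036),(-.095,.016,.036),(.024,.016,.036),(0,-.37,.036),(-.061,.068,.048),(-.004,.068,.048),(-.045,.045,.048),(.012,-.022,.08),(-.045,-.009,.086)]])
    P=np.c_[(O/1000)+F[:,:1]*X+F[:,1:2]*-d,F[:,2]]
    im=cv2.resize(c["pixels"][150:225,235:415],None,fx=4.4,fy=4.4,interpolation=cv2.INTER_CUBIC)
    for u,v in proj(c,P):cv2.circle(im,(int((u-235+.5)*4.4),int((v-150+.5)*4.4)),3,(0,0,255),1)
    cv2.imwrite("pics/f2.png",im)
```

```text
120 fence 664.3507690429688 -107.66615295410156 328.4970397949219 26.325075149536133 87.82132720947266
[ 3.77289653e-02  9.99288023e-01  6.64287415e+02 -1.06897194e+02] 3.103855
yaw -0.03802501351831494 O [660.18126097  98.39278708]
0.036 [-94.81272629  -1.03207175] [24.60602778 70.20009878]
0.048 [-97.68116985  -1.80122575] [20.31364879 68.5815806 ]
150 fence 663.8908081054688 -107.84303283691406 323.30438232421875 25.46696662902832 88.51532745361328
[ 3.66767198e-02  9.99327183e-01  6.64354065e+02 -1.07521454e+02] 3.1049078
yaw -0.025912424248416617 O [657.29302926 100.74574625]
0.036 [-91.68401802  -1.46650187] [27.57348657 68.02605703]
0.048 [-94.56378556  -2.20913633] [23.27170632 66.45480132]
180 fence 664.4068603515625 -107.73048400878906 323.31549072265625 24.567140579223633 87.84732818603516
[ 3.7441753e-02  9.9929881e-01  6.6427710e+02 -1.0814881e+02] 3.1041422
yaw -0.03757121086856536 O [660.24115826 100.91548886]
0.036 [-94.77128533  -1.30516004] [21.79533875 67.45411444]
0.048 [-97.64016106  -2.09932894] [17.53653606 65.84006789]
```

View pics/f2.png

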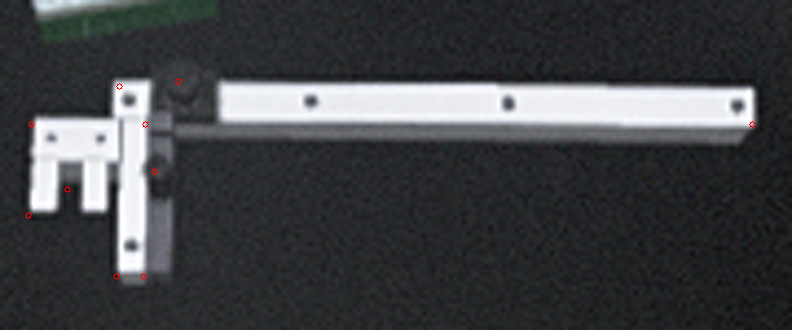

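```bash
cat >> h.py <<'E'
O=np.array([.6602,.0984]);YAW=-.0375
def F(x,y,z):
    c,s=np.cos(YAW),np.sin(YAW);return [O[0]+c*x-s*y,O[1]+s*x+c*y,z]
def inF(p):
    c,s=np.cos(YAW),np.sin(YAW);d=np.asarray(p[:2])-O;return np.array([c*d[0]+s*d[1],-s*d[0]+c*d[1]])
def down(yaw): return (Ro.from_euler('z',yaw)*Ro.from_euler('x',np.pi)).as_rotvec()
RY=down(YAW); RX=down(YAW+np.pi/2)   # fingers close along frame y / frame x
def st(s=''):
    f=bot.current_contact_force();p=bot.current_ee_pos()
    print(s,"t%.1f"%bot.current_clock(),"F",np.round(inF(p)*1000,1),"z%.1f"%(p[2]*1000),"f",np.round(f,1),"op%.3f"%bot.current_opening(),"gf%.1f"%bot.current_grip_force(),flush=True)
E
python3 - <<'E'
from h import *
for R in(RY,RX,down(YAW-np.pi/2)):
  for p in (F(.012,-.022,.053),F(-.045,-.009,.06),F(-.045,-.31,.06),F(-.04,-.05,.012)):
    q=bot.inverse_kinematics(p,R);print(None if q is None else np.round(q,2))
bot.set_gripper(.5,15)
bot.goto(F(.012,-.022,.16),RY);st()
bot.line_to(F(.012,-.022,.054),max_speed=.08);st("down")
bot.set_gripper(0,8);st("grip")
im=bot.read_camera("scene")["pixels"];cv2.imwrite("pics/g.png",im)
E
```

```text
[-0.07  0.57  1.41 -0.    1.17  1.54]
[-0.05  0.43  1.58 -0.    1.13  1.56]
[-0.52  0.47  1.53 -0.    1.14  1.09]
[-0.11  0.5   1.6  -0.    1.04  1.49]
[-0.07  0.57  1.41 -0.    1.17 -0.03]
[-0.05  0.43  1.58 -0.    1.13 -0.01]
[-0.52  0.47  1.53  0.    1.14 -0.49]
[-0.11  0.5   1.6  -0.    1.04 -0.08]
None
None
[-0.52  0.47  1.53 -0.    1.14  2.66]
None
 t3.9 F [ 12.2 -22.9] z160.1 f [-0.6  0.6 -0.6] op0.496 gf0.0
down t5.4 F [ 12.6 -22. ] z54.8 f [0.4 0.1 0.8] op0.502 gf0.0
grip t5.8 F [ 12.2 -21.9] z54.3 f [-0.   0.   0.7] op0.257 gf8.0
```

View pics/g.png

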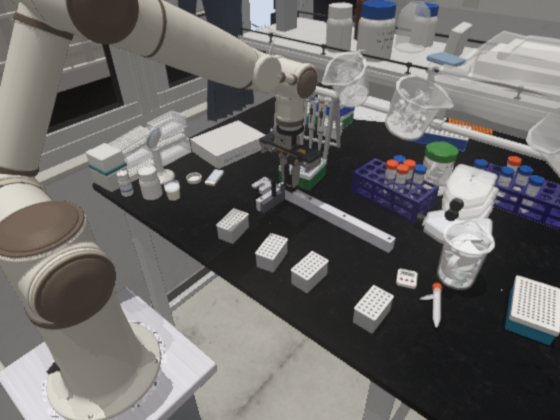

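The gripper (at 290,180) holds something 24 mm wide, which matches the pin head, with no side force. I'll draw it out and park it.

Run:
```python
from h import *
bot.set_gripper(0,25)
bot.line_to(F(.012,-.022,.112),max_speed=.06);st("up")
bot.line_to(F(-.045,.045,.112),max_speed=.1);st("over")
z=.112
while z>.0535:
    z-=.006 if z>.07 else .003
    z=max(z,.0525)
    bot.line_to(F(-.045,.045,z),max_speed=.06)
    f=bot.current_contact_force()
    if f[2]>4: break
st("low")
```

```text
up t7.2 F [ 11.6 -22. ] z111.3 f [-0.4 -0.2 -1.4] op0.251 gf25.0
over t8.2 F [-44.6  44.6] z112.1 f [ 0.8  0.7 -0.5] op0.253 gf25.0
low t11.5 F [-45.  45.] z52.4 f [ 0.9 -0.2 -0.8] op0.257 gf25.0
```

Run:
```python
from h import *
bot.line_to(F(-.045,.045,.0512),max_speed=.03);st("low")
bot.set_gripper(.45);bot.hold(.2);st("rel")
bot.line_to(F(-.045,.045,.13),max_speed=.1)
bot.line_to(F(-.045,-.009,.13),max_speed=.1,rot=RX)
a=bot.read_camera("scene")["pixels"]
bot.line_to(F(-.20,-.10,.16),max_speed=.2)
b=bot.read_camera("scene")["pixels"];st()
v=[cv2.resize(i[140:240,215:345],None,fx=3,fy=3,interpolation=cv2.INTER_CUBIC) for i in(a,b)]
cv2.imwrite("pics/p.png",np.hstack(v))
```

```text
low t11.7 F [-44.8  45. ] z52.2 f [-2.8  1.3  4.5] op0.253 gf25.0
rel t12.4 F [-45.  45.] z51.1 f [-1.  -0.4  0. ] op0.448 gf0.0
 t16.2 F [-199.5  -99.7] z159.9 f [ 0.3 -0.2  0.1] op0.447 gf0.0
```

View pics/p.png

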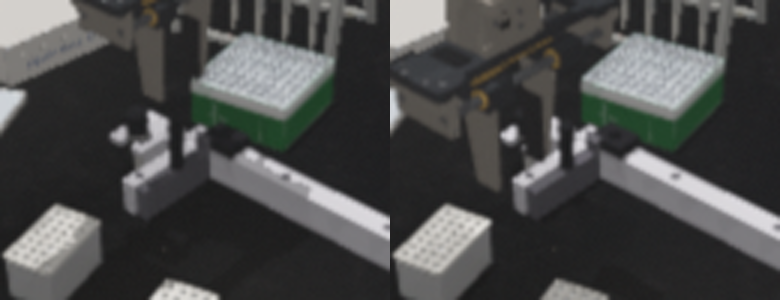

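The left crop shows the black head sitting on the bracket at about (135,125), with the bar post at (177,145) and the carriage free of the pin. Next I slide the bar back.

Run:
```python
from h import *
bot.line_to(F(-.045,-.009,.13),max_speed=.2)
bot.line_to(F(-.045,-.009,.055),max_speed=.12);st("at")
bot.set_gripper(0,25);st("grip")
bot.line_to(F(-.045,-.15,.055),max_speed=.1);st()
bot.line_to(F(-.045,-.30,.055),max_speed=.1);st()
for y in(-.305,-.309,-.311,-.313):
    bot.line_to(F(-.045,y,.055),max_speed=.03);st()
    if abs(bot.current_contact_force()[1])>10:break
bot.set_gripper(.45);st("rel")
bot.line_to(F(-.045,y,.12),max_speed=.12)
bot.goto(F(-.25,-.36,.2),RY)
c=bot.read_camera("top");cv2.imwrite("pics/b.png",c["pixels"][130:290,100:480].repeat(2,0).repeat(2,1))
for b in blobs(c,.048):print(np.round(b,3))
```

```text
at t18.1 F [-44.4  -9.1] z55.8 f [-0.4 -0.1  0. ] op0.451 gf0.0
grip t18.6 F [-45.  -9.] z55.5 f [-1.9 -1.1  4.8] op0.170 gf25.0
 t20.1 F [ -44.8 -150.4] z55.5 f [-2.1 -0.9  4.7] op0.166 gf25.0
 t21.8 F [ -44.6 -300.7] z55.5 f [-1.1 -1.2  4.6] op0.167 gf25.0
 t22.1 F [ -44.6 -305.5] z55.5 f [-1.1 -0.7  5.2] op0.166 gf25.0
 t22.4 F [ -44.6 -309. ] z55.5 f [-0.6  1.8  5.9] op0.168 gf25.0
 t22.6 F [ -44.6 -309.1] z55.5 f [-1.6  6.9  8.2] op0.168 gf25.0
 t22.9 F [ -44.6 -309.1] z55.4 f [-1.1 13.  10.9] op0.165 gf25.0
rel t23.4 F [ -45.1 -313.2] z54.8 f [0.2 0.3 0.3] op0.453 gf0.0
[ 0.45   0.095  0.191 84.382 52.028]
[ 4.3800e-01 -5.5000e-02  2.3700e-01  8.3946e+01  5.2780e+01]
[ 4.4600e-01 -1.6800e-01 -2.6000e-02  8.3632e+01  5.2949e+01]
[ 0.397 -0.336  1.401 60.433 59.082]
[ 0.44  -0.379 -0.132 88.021 55.457]
```

View pics/b.png

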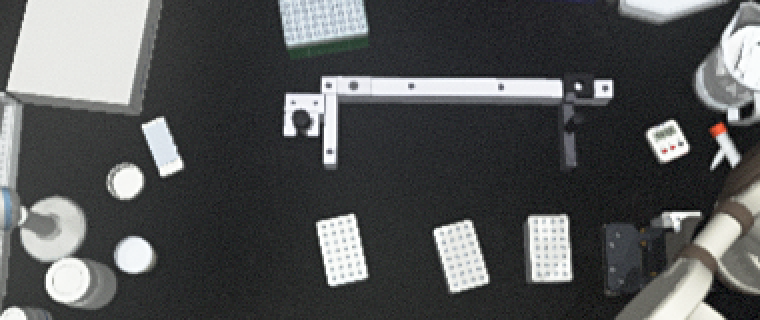

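Top view: bar fully back with its arm at (570,135), pin head parked at (302,120), racks 1–3 unchanged and rack 4 hidden by the gripper. I'll bring in rack 1.

```bash
cat >> h.py <<'E'
def push(p0,d,dist,lim,step=.0015,speed=.03):
    """advance from frame point p0 along frame direction d until the force along d reaches lim"""
    w=np.array(F(*d,0))-np.array(F(0,0,0));base=bot.current_contact_force()@w
    s=0
    while s<dist:
        s+=step;bot.line_to(F(p0[0]+d[0]*s,p0[1]+d[1]*s,p0[2]),max_speed=speed)
        f=-(bot.current_contact_force()@w-base)
        if f>lim:break
    st("push %.1f f%.1f"%(s*1000,f));return s
Z=.010
def bring(b,k,gap=.032):
    x,y,t=b[:3];yt=-.025-.05*k-gap
    bot.set_gripper(.72,10);bot.goto([x,y,.11],down(t));bot.line_to([x,y,Z],max_speed=.12);st("at")
    bot.set_gripper(0,10);st("grip")
    xf=min(inF([x,y])[0],-.15)
    bot.line_to(F(xf,yt,Z),RY,max_speed=.08);bot.line_to(F(-.052,yt,Z),max_speed=.08);st("near")
    push((-.052,yt,Z),(1,0),.016,5)
    bot.set_gripper(.66);st("rel")
    p=inF(bot.current_ee_pos());bot.line_to(F(*p,.11),max_speed=.15)
    return yt
def side(k,gap=.032):
    y0=-.025-.05*k-gap-.025-.010-.012;x0=-.044
    bot.set_gripper(.2);bot.goto(F(x0,y0,.11),RX);bot.line_to(F(x0,y0,Z),max_speed=.12)
    y1=y0+gap+.012-.008;bot.line_to(F(x0,y1,Z),max_speed=.06)
    push((x0,y1,Z),(0,1),.016,4)
    p=inF(bot.current_ee_pos());bot.line_to(F(p[0],y0,Z),max_speed=.1);bot.line_to(F(p[0],y0,.11),max_speed=.15)
E
python3 - <<'E'
from h import *
c=bot.read_camera("top");b=blobs(c,.048)[0];print(np.round(b,3))
bring(b,0);side(0)
bot.goto(F(-.25,-.36,.2),RY)
c=bot.read_camera("top");cv2.imwrite("pics/c.png",cv2.resize(c["pixels"][150:285,230:420],None,fx=4,fy=4,interpolation=cv2.INTER_CUBIC))
for b in blobs(c,.048):print(np.round(b,3))
st()
E
```

```text
[ 0.45   0.095  0.191 84.382 52.028]
at t28.3 F [-209.2  -11.7] z10.7 f [ 1.2  0.3 -0. ] op0.719 gf0.0
grip t28.6 F [-209.4  -11.4] z10.7 f [-0.3  1.3  3.9] op0.543 gf10.0
near t31.5 F [-53.4 -57.6] z9.7 f [-3.4 -0.4  5.6] op0.541 gf10.0
push 16.5 f7.7 t34.2 F [-38.5 -57. ] z9.5 f [-11.2   0.3   5.5] op0.539 gf10.0
rel t34.6 F [-34.9 -57. ] z10.3 f [ 0.1 -0.2  0.1] op0.661 gf0.0
push 10.5 f5.6 t41.1 F [-43.9 -58.7] z10.1 f [-0.9 -5.4  0.7] op0.204 gf2.7
[ 4.3800e-01 -5.5000e-02  2.3800e-01  8.3985e+01  5.2516e+01]
[ 4.4500e-01 -1.6800e-01 -1.1000e-02  8.3708e+01  5.2606e+01]
[ 0.387 -0.34  -0.727 75.123 43.755]
[ 0.44  -0.379 -0.132 87.751 55.457]
 t43.9 F [-249.6 -359.3] z199.5 f [ 0.7  0.4 -0.4] op0.199 gf0.0
```

View pics/c.png

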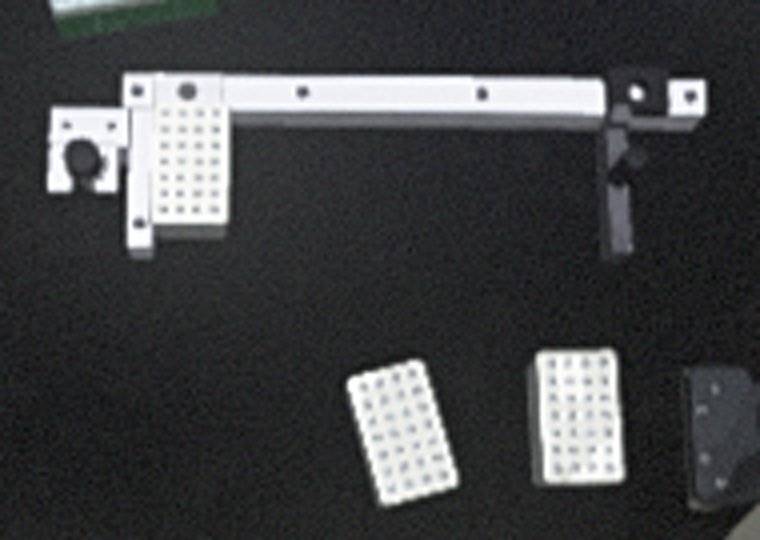

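Rack 1 sits flush in the corner (crop 190,160), the pin is parked at (83,160), and racks 2 and 3 have not moved. Next are racks 2 and 3, each located afresh first.

Run:
```python
from h import *
for k in(1,2):
    c=bot.read_camera("top");b=blobs(c,.048)[0];print(np.round(b,3))
    if not(abs(b[3]-84)<3 and abs(b[4]-52.5)<3):print("bad");break
    bring(b,k);side(k)
    if k==1:bot.goto(F(-.25,-.36,.2),RY)
bot.goto(F(-.25,.16,.25),RY)
c=bot.read_camera("top");cv2.imwrite("pics/d.png",cv2.resize(c["pixels"][130:290,220:480],None,fx=3,fy=3,interpolation=cv2.INTER_CUBIC))
for b in blobs(c,.048):print(np.round(b,3))
st()
```

```text
[ 4.3800e-01 -5.5000e-02  2.3600e-01  8.3917e+01  5.2577e+01]
at t46.6 F [-215.5 -162.2] z10.7 f [-0.7 -0.6 -0.4] op0.717 gf0.0
grip t47.0 F [-215.6 -161.9] z10.6 f [-1.   1.   5.6] op0.543 gf10.0
near t50.1 F [ -53.5 -106.9] z9.7 f [-4.5 -0.1  7. ] op0.547 gf10.0
push 16.5 f7.6 t52.8 F [ -38.6 -107. ] z9.4 f [-12.1  -0.6   6.6] op0.545 gf10.0
rel t53.2 F [ -34.8 -107. ] z10.3 f [-0.1  0.6  0.3] op0.662 gf0.0
push 10.5 f5.8 t59.7 F [ -43.8 -108.8] z10.1 f [-0.3 -5.4 -1.5] op0.197 gf2.6
[ 4.4500e-01 -1.6800e-01 -1.1000e-02  8.3708e+01  5.2755e+01]
at t64.8 F [-204.1 -274.7] z10.8 f [0.6 0.1 0.4] op0.722 gf0.0
grip t65.1 F [-204.3 -274.3] z10.6 f [-0.4  0.5  5.9] op0.541 gf10.0
near t68.8 F [ -54.4 -155.5] z9.5 f [-5.   0.3  7. ] op0.541 gf10.0
push 16.5 f3.6 t71.6 F [ -38.8 -155.4] z9.3 f [-8.6 -0.2 10.1] op0.541 gf10.0
rel t71.9 F [ -35.9 -156.5] z9.5 f [ 0.5 -0.3 -0.2] op0.657 gf0.0
push 12.0 f9.7 t78.7 F [ -43.8 -158.8] z10.2 f [ -1.2 -10.3  -0.2] op0.198 gf5.0
[ 4.4400e-01 -3.6600e-01  1.4000e-02  8.4071e+01  5.2905e+01]
 t82.2 F [-249.8  159.7] z249.6 f [ 0.2  0.4 -0. ] op0.198 gf0.0
```

View pics/d.png

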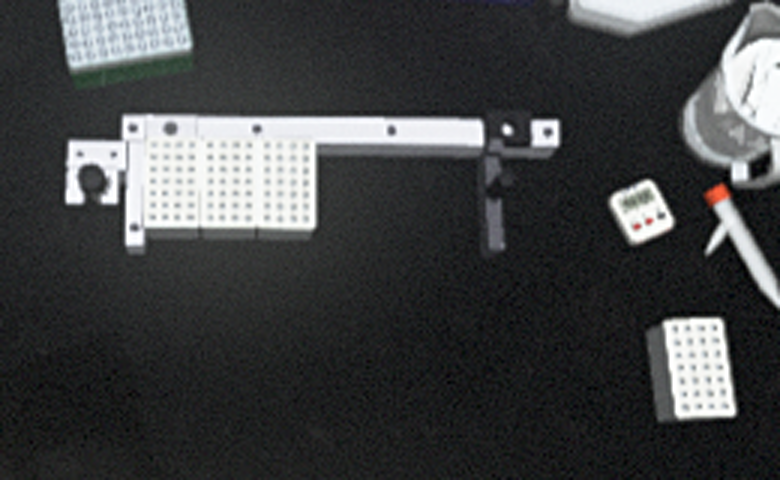

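Racks 1–3 form a tight row (160–315, 185) and the pin is still parked. Rack 4 (700,368) was knocked to y≈-0.366, so I'll use that fresh position.

Run:
```python
from h import *
c=bot.read_camera("top");b=blobs(c,.048)[0];print(np.round(b,3))
bring(b,3);side(3)
# even push of every short end against the fence, fingers spread a little across the 50 mm end
for k in range(4):
    y=-.025-.05*k
    bot.set_gripper(.08);bot.goto(F(-.12,y,.11),RY);bot.line_to(F(-.12,y,Z),max_speed=.12);bot.line_to(F(-.096,y,Z),max_speed=.06)
    push((-.096,y,Z),(1,0),.010,5)
    bot.line_to(F(-.12,y,Z),max_speed=.1);bot.line_to(F(-.12,y,.11),max_speed=.2)
bot.goto(F(-.25,.16,.25),RY)
c=bot.read_camera("top");cv2.imwrite("pics/e.png",cv2.resize(c["pixels"][150:230,235:415],None,fx=4.4,fy=4.4,interpolation=cv2.INTER_CUBIC))
st()
```

```text
[ 4.4400e-01 -3.6600e-01  1.4000e-02  8.4071e+01  5.2905e+01]
at t86.3 F [-198.5 -472.5] z10.9 f [ 0.4 -0.6  0.3] op0.721 gf0.0
grip t86.7 F [-198.6 -472.3] z10.8 f [-0.3 -0.2  3.6] op0.542 gf10.0
near t92.2 F [ -54.5 -205.8] z9.4 f [-4.9  0.5  8.8] op0.545 gf10.0
push 16.5 f4.0 t94.9 F [ -38.9 -205.8] z9.3 f [-9.  -0.2 11.1] op0.540 gf10.0
rel t95.3 F [ -36.  -206.6] z9.4 f [0.5 0.  0. ] op0.659 gf0.0
push 10.5 f5.6 t101.8 F [ -43.8 -208.8] z10.2 f [ 0.  -5.4 -0.7] op0.203 gf2.5
push 6.0 f9.4 t107.8 F [-92.2 -24.9] z9.8 f [-9.8 -0.3  8.9] op0.082 gf5.1
push 6.0 f8.8 t112.0 F [-92.1 -74.9] z9.8 f [-9.  -1.3  7.6] op0.077 gf4.9
push 6.0 f9.5 t116.2 F [ -92.1 -124.9] z9.8 f [-9.3 -0.2  8.4] op0.080 gf4.8
push 6.0 f9.1 t120.3 F [ -92.  -174.9] z9.9 f [-9.1  0.   6.8] op0.082 gf4.7
 t122.9 F [-249.7  159.1] z249.2 f [ 0.2  0.4 -0. ] op0.078 gf0.0
```

View pics/e.png

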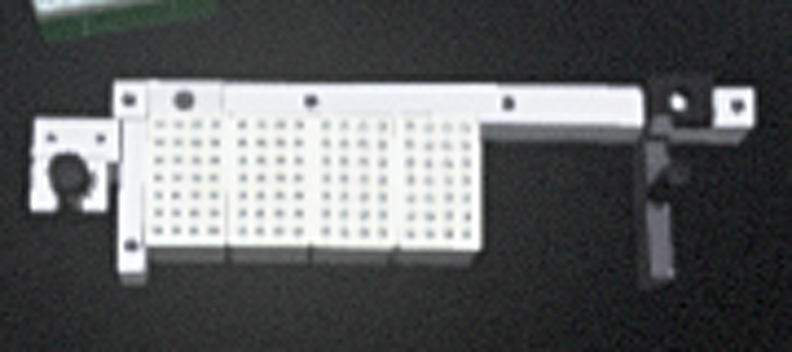

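All four racks are square, touching and flush with the fence (145–480, 180), and the pin is parked at (70,180). Now I bring the bar up.

Run:
```python
from h import *
bot.set_gripper(.45);bot.goto(F(-.045,-.309,.13),RX);bot.line_to(F(-.045,-.309,.055),max_speed=.12)
bot.set_gripper(0,25);st("grip")
bot.line_to(F(-.045,-.216,.055),max_speed=.08);st()
push((-.045,-.216,.055),(0,1),.014,6,step=.001)
bot.set_gripper(.45);bot.hold(.3);st("rel")
p=inF(bot.current_ee_pos());bot.line_to(F(*p,.14),max_speed=.12)
bot.goto(F(-.25,.16,.25),RY);bot.hold(.5)
c=bot.read_camera("top");s=bot.read_camera("scene")
v=[cv2.resize(c["pixels"][150:230,235:415],(780,346),interpolation=cv2.INTER_CUBIC),cv2.resize(s["pixels"][160:240,220:460],(780,250),interpolation=cv2.INTER_CUBIC)]
cv2.imwrite("pics/z.png",np.vstack(v));st()
```

```text
grip t126.9 F [ -44.5 -309.2] z55.6 f [0.2 0.2 2.3] op0.166 gf25.0
 t128.2 F [ -44.7 -213.9] z55.5 f [0.4 0.6 6.6] op0.168 gf25.0
push 8.0 f6.7 t130.2 F [ -44.7 -208. ] z55.5 f [-0.  -6.1  4.5] op0.169 gf25.0
rel t131.1 F [ -45. -208.] z55.0 f [-0.3 -0.4 -0.1] op0.452 gf0.0
 t134.5 F [-250.  160.] z250.0 f [-0.4 -0.  -0.1] op0.450 gf0.0
```

View pics/z.png

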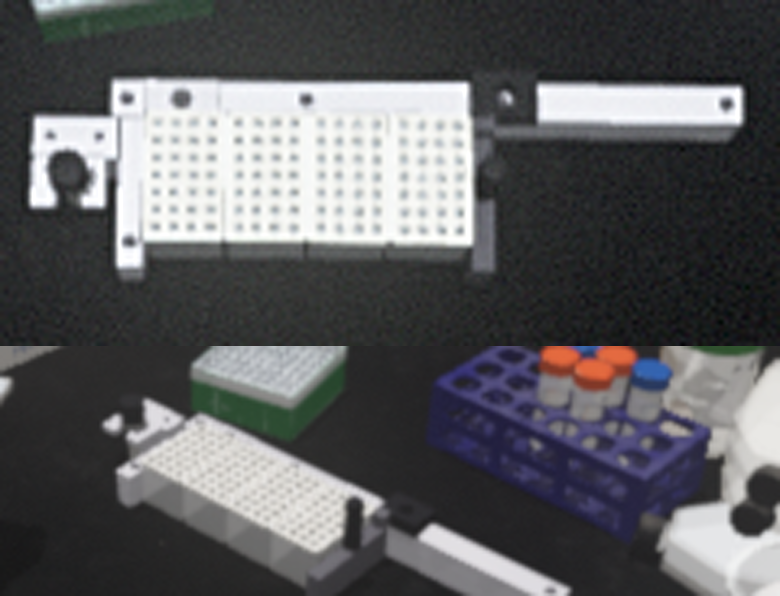

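The row is complete with the bar at the last rack. A firmer push will confirm the contact, then I hand in.

Run:
```python
from h import *
bot.goto(F(-.045,-.208,.14),RX);bot.line_to(F(-.045,-.208,.055),max_speed=.12)
bot.set_gripper(0,25);st("grip")
for i in range(1,9):
    bot.line_to(F(-.045,-.208+.001*i,.055),max_speed=.02);bot.hold(.15);st(i)
    if bot.current_contact_force()[1]<-10:break
bot.set_gripper(.45);bot.hold(.3);st("rel")
p=inF(bot.current_ee_pos());bot.line_to(F(*p,.14),max_speed=.12)
bot.goto(F(-.25,.16,.25),RY);bot.hold(.5)
c=bot.read_camera("top")
cv2.imwrite("pics/y.png",cv2.resize(c["pixels"][150:230,235:415],(790,351),interpolation=cv2.INTER_CUBIC));st()
```

```text
grip t137.8 F [ -44.7 -208.1] z55.5 f [ 0.2 -0.4  2.8] op0.165 gf25.0
1 t138.2 F [ -44.7 -208. ] z55.5 f [-1.6 -5.5  2.9] op0.163 gf25.0
2 t138.6 F [ -44.7 -207.9] z55.5 f [-1.3 -7.5  2.5] op0.167 gf25.0
3 t139.0 F [ -44.7 -207.8] z55.5 f [ -2.1 -11.1   2. ] op0.164 gf25.0
rel t139.9 F [ -45. -205.] z55.0 f [ 0.7  0.2 -0.6] op0.451 gf0.0
 t143.2 F [-250.  160.] z250.0 f [-0.7  0.8  0.2] op0.448 gf0.0
```

View pics/y.png

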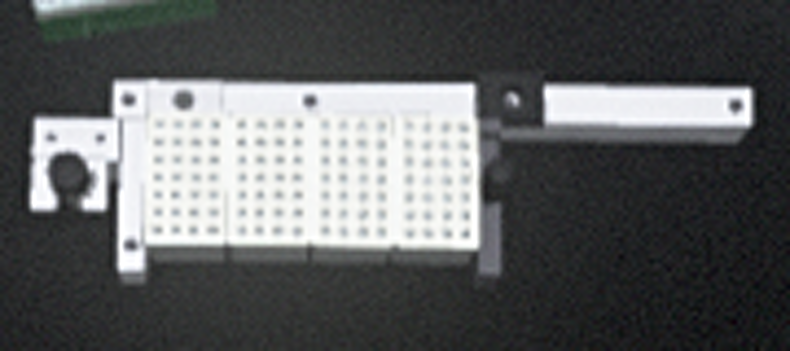

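The bar is firmly up against the row: an 11 N push gave no movement. The pin is parked and the robot is clear of everything.

```bash
python3 -c "
from workcell import bot
print(bot.job_done())"
```

```text
the job is handed in; nothing more can be done
None
```

The job is handed in at about 143 s: the pin is parked in the notch, all four racks are in a tight row flush with the fence and stop, and the bar is up against the last rack.

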